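# Set a tube against the stop and wing it tight in a ring-blank saw jig

## Task

Get the brass tube ready for sawing in the ring-blank jig on the bench: with a fingertip, push the tube along its groove until its end is right up against the stop plate, then screw the loose wing nut down clockwise with repeated fingertip strokes on its wings until the clamp strap holds the tube down tight, and take the hand away. Only push: the tube must stay down in its groove (never lifted), and the wing nut must not be pinched or pushed hard. Leave the small tools lying round the jig where they are.

Things in the scene. Friction and masses are not known exactly. Their poses are not given: they have to be found in the camera images.
- jig: Saw jig screwed to the bench. Origin on the worktop straight below the wing nut's axis; z up, y along the groove to the stop (roughly away from the robot), x to the right of that. Base plate 10 mm thick, x -48 to 66, y -34 to 90 mm. Steel V-block 32 mm high, x 18 to 62, y -30 to 64 mm, with a 3 mm saw slot; its groove runs along y at x = 40. A 12 mm stud at the origin, top 82 mm high.
- stop_face (a point): Middle of the stop plate's face on the tube's axis, at x 40, y 66, z 34 mm in the jig's frame. The plate is 34 mm wide, 6 mm thick and 51 mm high, facing -y of the jig.
- pad (a point): Underside of the copper pad at the free end of the clamp strap, above the tube. The strap is 30 mm wide (jig y -15 to 15 mm) and runs along jig x from -45 to 48 mm, its hinge at x = -35 between two 60 mm high cheeks (y up to +-23 mm). Pad down on the tube, the strap's top is 55 mm above the worktop; with the nut fully loose 3 mm more at the nut and 7 mm more at the pad.
- wings (a point): On the wing nut's axis at mid-height of its wings, 79 mm up when tight; x along one wing, z up; turns and sinks with the nut. Two upright round ears 5 mm thick, 10 to 33 mm from the axis, 11 mm below to 11 mm above this point. Hub between them 24 mm wide at its foot, 19 mm at its top, 6 mm below this point; the stud may end up to 4 mm above this point. The strap's top lies 24 mm below it.
- wing_nut (a joint): Turn of the nut (rad), growing clockwise from above, which tightens (sinks 0.48 mm a rad). Starts at 0 (loosest) to 2.2; the pad meets the tube at about 6.0, the tube is tight from 7.4 on, the thread ends hard at 9.6. The nut stays where it is left; it takes about 0.05 N m (2 N at a wing), little more when tight, so the force does not tell when it is tight: only its turn, or the hard end.
- tube_centre (a point): Centre of the loose brass tube, 20 mm in diameter, 110 mm long, 90 g, lying in the groove with its axis 34 mm above the worktop, so that its upper half stands above the V-block; y along the tube to the stop; it may roll about y. It slides with under 3 N.
- tube_stop_end (a point): Centre of the tube's end face nearest to the stop, 55 mm from the tube's centre; at the start 15 to 32 mm short of the stop's face.
- tube_push_end (a point): Centre of the tube's other end face, 55 mm from its centre. It stands out past V-block and base plate: when the tube is home, 14 mm past the block and 10 mm past the plate; before that, more.
- clamp_lamp: Bench lamp, fixed. Its black arm, 20 mm thick, crosses high over the bench from right to left behind the jig, at x = 0.64 m in the robot's frame, 0.51 to 0.56 m above the worktop over the work: keep the robot's wrist and forearm clear of it. Origin below the worktop.
- file_flat: Flat hand file with handle, 19 x 156 x 16 mm, long axis y, lying right of the jig; a bystander, to be left where it lies (it may move 15 mm at most). Origin at the middle of its underside.
- thimble_die: Tapered steel die, 25 mm in diameter and 31 mm high, standing behind the jig to the left; a bystander, to be left where it lies (it may move 15 mm at most). Origin at the middle of its underside.
- dap_punch: Steel doming punch, 17 x 61 x 15 mm, long axis y, lying behind the jig; a bystander, to be left where it lies (it may move 15 mm at most). Origin at the middle of its underside.
- red_case: Small flat shut case, 48 x 70 x 22 mm, lying right of the jig near the bench's front edge; a bystander, to be left where it lies (it may move 15 mm at most). Origin at the middle of its underside.

How it is judged:
On the way, in this order (a step that is already met when the one before it is completed fails the run):
1. the tube's end is against the stop while the strap is still loose (y of tube_stop_end in the frame of jig above 0.0635 m and z of each of tube_stop_end, tube_push_end in the frame of jig below 0.037 m and value of joint wing_nut below 5.8 rad), for 0.2 s.
2. the wing nut is run down and the strap bears on the tube (value of joint wing_nut above 7.4 rad and contact force between strap and tube above 6 N), for 0.2 s.
At the end, for the whole second after the job is handed in: The tube lies in its groove (its axis at most 3 mm above its resting height) with its end within 2.5 mm of the stop's face, the wing nut stands at 7.4 rad or more, the strap presses on the tube with more than 6 N, and the tube is at rest (all of step 2 and y of tube_stop_end in the frame of jig above 0.0635 m and z of each of tube_stop_end, tube_push_end in the frame of jig below 0.037 m and linear speed of tube below 0.01 m/s); the robot touches nothing.
It fails at once if an end of the tube was lifted more than 12 mm out of its groove (height (world z) of any of tube_stop_end, tube_push_end above 0.046 m).
It fails at once if the wing nut was pinched or pushed harder than 40 N (contact force between the fingers and wing_nut above 40 N).
It fails at once if a tool beside the jig was moved more than 15 mm (distance of any of file_flat, thimble_die, dap_punch, red_case from where it was at the start of the episode above 0.015 m).
It also fails if it takes over 70 s, if anything falls off the work surface, if the arm or the gripper's body presses on something with over 40 N, if the wrist force passes 120 N, or if a joint passes its speed limit or range.

## Robot

A 6-joint arm with a two-finger parallel gripper is mounted at the origin on a cart in front of the work surface, level with it; the furniture and walls round the work are solid. World frame = base frame: x ahead of the robot, y to its left, z up, the work surface at z = 0. Lengths are in m, angles in rad, forces in N, time in s.
With the tool pointing down it reaches from about 0.35 to 0.875 m from the base axis. Payload 4.2 kg.
Tool frame: the origin (TCP) lies midway between the tips of the shut fingers; the grasp point (between the pads) lies 19 mm behind it; z points along the fingers, y is the line along which they close (so a half turn about z gives the same grasp; the last joint's range is limited). The gripper opens to 87 mm and grips with 3 to 60 N. Pads are 19 mm wide; open, the fingers measure 117 mm over their backs; the gripper's body (75 mm by 190 mm) begins 51 mm behind the grasp point.
Start: joints at [-0.874, 0.385, 0.008, 0, -1.194, -0.259], TCP at [0.265, -0.566, 0.223] pointing down, gripper open.
Joint ranges: [-3.14, 3.14], [-1.21, 2.06], [-1.07, 1.41], [-3.16, 2.05], [-2.99, -0.16], [-3.1, 3.1]. Speed limits (rad/s): [2.79, 2.79, 3.14, 3.14, 3.14, 3.14].

## Interface

Orientations are given as a unit quaternion [w, x, y, z].
In Python, from rig import bot, viewer, job gives the robot as it stands. The module is installed in compiled form; this text tells all that it offers.
- The arm moves only by the shell command python3 -m pendant 'ROWS' [FORCE]. ROWS is JSON, a list of rows, each an object of numbers: "dx", "dy", "dz": the shift along the tool's x, y, z in mm; "wx", "wy", "wz": the turn, a rotation vector about the tool's x, y, z in degrees; "grip": the closure, from 0 (fully open) to 1 (shut). A call has 1 to 5 rows; each row is the pose to reach, as a shift and turn from the pose commanded when the call began, along the tool's axes at that moment; what a row does not reach only later rows make up. A row lasts 1/8 s, in which the tool goes at most 62.5 mm and 10.7 degrees, less where a joint would pass 70% of its speed; a pose out of reach is approached as far as the arm can. A call with a gripper value outside its range is refused whole. The fingers move at their own pace and stop on an object; FORCE is the grip in N (left out, the last holds). Time passes only in rows, so rows that repeat a pose let the fingers close. It gives the time, the measured TCP pose, the force, the opening and the grip force at its end, in the units of the state.
- bot.get_state(): the state, without advancing time (a new reading comes with each control period).
- viewer.grab_frame(name): name is "side" or "top"; returns a dict with "frame" (480x640x3 uint8, red, green, blue), "depth" (480x640 float32, m along the optical axis (not along the pixel's ray), 0 where there is no reading), "fx", "fy", "cx", "cy" (pixels), "rvec" (rotation vector, rad) and "tvec" (3), from world to camera coordinates, as OpenCV has them. Camera axes: x right, y down, z forward; pixel columns grow to the right and rows downward; lengths in m; the calibration is good to about 2 mm. A picture is of the moment at which its call begins.
- job.hand_in(): hands the job in; it is judged then, once.
The state is a dict: "time_s": time; "joint_pos": joint angles; "qvel": joint speeds; "joint_torque": joint torques, N m; "ee_pos": TCP position; "tool_rot": TCP orientation; "contact_force": force on the tool from outside, world axes, zero at the start; "moment": the same for the moment, N m; "gripper_width": finger opening in m; "finger_force": force on a finger pad.
Only numpy, scipy, OpenCV 4.12 (cv2) and the standard library are available. Lean on these libraries where they do the work, as an engineer would, in place of code of your own. Each camera call takes 0.05 s, during which the arm holds its last target. There are 200 camera calls.

## Working session

There is one attempt and no reset: what is moved stays moved. The work goes in short steps, Python scripts to look and compute and a shell command to move; the robot and the scene stay as the last step left them, time stands still between calls to the robot, and variables do not carry over. Pictures are saved under pics/ and viewed, at most 10 in all, crops included, and the job is handed in when it is done.

```bash
mkdir -p pics; python3 - <<'E'
from rig import bot, viewer
import cv2,pickle,numpy as np
for n in("side","top"):
    f=viewer.grab_frame(n); pickle.dump(f,open(n+".pkl","wb"))
    cv2.imwrite(f"pics/{n}0.png",f["frame"][:,:,::-1])
    R=cv2.Rodrigues(np.array(f["rvec"],float))[0]; print(n,f["fx"],f["cx"],f["cy"],(-R.T@np.array(f["tvec"]).ravel()).round(3),R[2].round(2),(f["depth"]>0).mean())
s=bot.get_state();print(s["time_s"],s["ee_pos"],s["tool_rot"],s["gripper_width"])
E
```

```text
side 454.2789285047174 321.3796038482253 244.14179907355953 [0.462 0.525 0.352] [ 0.1  -0.93 -0.36] 0.9962109375
top 570.9674908673604 323.5176142158358 237.14383171895318 [ 0.376 -0.262  0.911] [ 0.22 -0.02 -0.98] 0.9962141927083333
0.1 [ 0.26475488 -0.56556438  0.22158516] [-2.54648351e-04 -2.17084368e-01  9.76152362e-01  9.37027639e-04] 0.08694818234844692
```

View pics/top0.png

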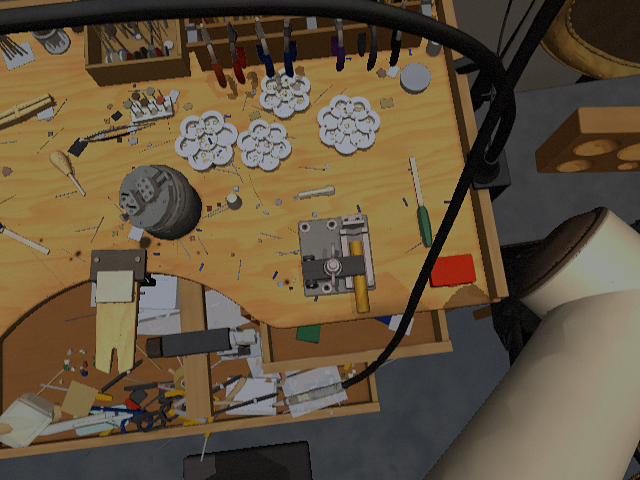

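View pics/side0.png

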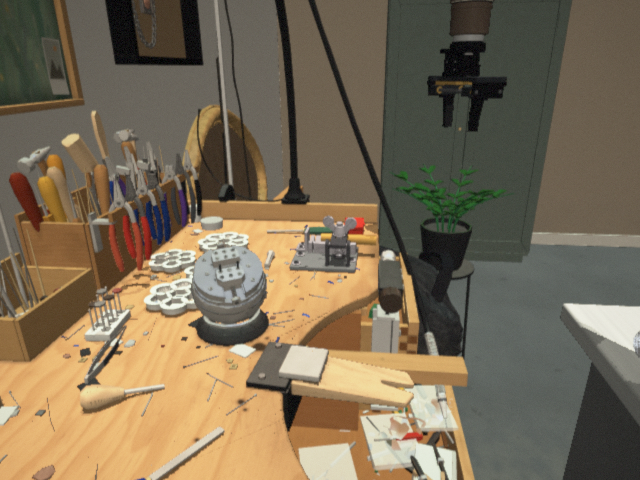

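The top view shows the jig at about (335,262), with the tube at (360,275), the red case at (453,270), and the file at (420,205). The side view shows the wing nut at about (338,225), with the gripper well off to the right.

```bash
cat > h.py <<'E'
import cv2,numpy as np,pickle
from rig import bot,viewer
def cam(f):
    R=cv2.Rodrigues(np.array(f["rvec"],float))[0]; return R,np.array(f["tvec"],float).ravel()
def cloud(f):
    R,t=cam(f); v,u=np.mgrid[:480,:640]; d=f["depth"]
    p=np.stack([(u-f["cx"])/f["fx"]*d,(v-f["cy"])/f["fy"]*d,d],-1)
    P=(p-t)@R; P[d==0]=np.nan; return P
def px(f,P):
    R,t=cam(f); p=np.atleast_2d(P)@R.T+t
    return np.c_[f["fx"]*p[:,0]/p[:,2]+f["cx"],f["fy"]*p[:,1]/p[:,2]+f["cy"]]
def onplane(f,u,v,z):
    R,t=cam(f); c=-R.T@t; d=R.T@np.array([(u-f["cx"])/f["fx"],(v-f["cy"])/f["fy"],1]); return c+d*(z-c[2])/d[2]
def crop(f,u0,v0,w,h,k,name):
    cv2.imwrite(name,cv2.resize(f["frame"][v0:v0+h,u0:u0+w,::-1],None,fx=k,fy=k,interpolation=cv2.INTER_CUBIC))
E
python3 - <<'E'
from h import *
t=pickle.load(open("top.pkl","rb"));s=pickle.load(open("side.pkl","rb"))
P=cloud(t);f=t["frame"]
hsv=cv2.cvtColor(f,cv2.COLOR_RGB2HSV)
m=np.zeros((480,640),bool);m[200:320,285:385]=1
# yellow tube: raised and saturated
b=m&(hsv[...,1]>110)&(P[...,2]>.02)
q=P[b];print("tube n",len(q),q.min(0).round(4),q.max(0).round(4))
c=np.argwhere(b)[:,::-1];print(cv2.minAreaRect(c.astype(np.float32)))
g=m&(P[...,2]>.004)&(P[...,2]<.018)&(hsv[...,1]<80)
q=P[g];print("plate",cv2.minAreaRect((q[:,:2]*1000).astype(np.float32)))
q=P[m&(P[...,2]>.06)];print("high",len(q),q.mean(0).round(4),q.max(0))
for u,v in[(330,380),(400,320),(450,220),(505,110),(450,28),(300,10),(100,10),(333,267)]:print(u,v,P[v,u].round(3))
print("case",P[270,453],"bench",P[290,280])
crop(t,290,205,100,115,5,"pics/topc.png"); crop(s,270,190,130,95,6,"pics/sidec.png")
E
```

```text
tube n 678 [ 0.4466 -0.3378  0.0212] [ 0.5614 -0.2459  0.0595]
((335.8692932128906, 279.453857421875), (72.31224822998047, 59.1645622253418), 82.87498474121094)
plate ((547.3724975585938, -291.6359558105469), (125.0735855102539, 135.71788024902344), 89.10364532470703)
high 351 [ 0.516  -0.2906  0.0777] [ 0.54888895 -0.24875136  0.09504295]
330 380 [ 0.345 -0.265 -0.282]
400 320 [ 0.436 -0.398 -0.092]
450 220 [ 0.513 -0.416  0.301]
505 110 [ 0.633 -0.499  0.304]
450 28 [ 0.639 -0.399  0.477]
300 10 [ 0.629 -0.273  0.54 ]
100 10 [ 0.633 -0.135  0.558]
333 267 [ 0.514 -0.288  0.078]
case [ 0.49631058 -0.47740141  0.0189892 ] bench [ 5.00446746e-01 -2.01835505e-01  3.36498458e-04]
```

View pics/topc.png

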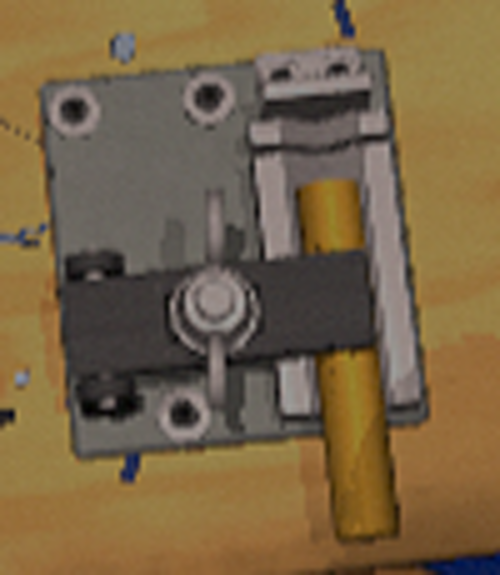

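View pics/sidec.png

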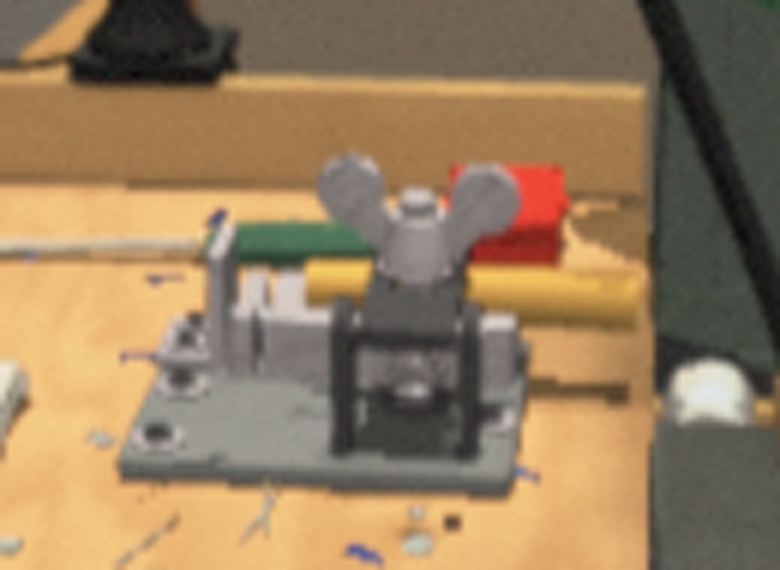

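The top crop gives the plate corners at (42,88), (383,50), (428,418) and (77,455). The tube ends are at (330,182) and (370,535), and the nut axis is at (213,297). The wings lie roughly along the groove. A black line also runs in front of and right of the jig, so I need its position too.

```bash
python3 - <<'E'
from h import *
t=pickle.load(open("top.pkl","rb"));s=pickle.load(open("side.pkl","rb"))
P=cloud(t);f=t["frame"]
T=lambda u,v,z:onplane(t,290+(u+.5)/5-.5,205+(v+.5)/5-.5,z)
C=np.array([T(*c,.01)[:2] for c in[(42,88),(383,50),(428,418),(77,455)]])
L=np.array([(-48,90),(66,90),(66,-34),(-48,-34)])/1000
M,_=cv2.estimateAffinePartial2D(L.astype(np.float32),C.astype(np.float32));
print("scale",np.hypot(M[0,0],M[1,0]),"O",M[:,2]); a=np.arctan2(M[1,0],M[0,0]);print("yaw",np.degrees(a))
Rj=np.array([[np.cos(a),-np.sin(a)],[np.sin(a),np.cos(a)]]);O=M[:,2]
print("resid mm",((L@Rj.T+O-C)*1000).round(1))
J=lambda p:((np.asarray(p)[...,:2]-O)@Rj*1000).round(1)
print("tube stop",J(T(330,182,.042)),"push",J(T(370,535,.038)),"left/right edges",J(T(326,440,.034)),J(T(391,440,.034)))
print("nut top",J(T(213,297,.083)),"wing ends",J(T(214,195,.085)),J(T(216,405,.085)))
np.savez("jig.npz",O=O,R=Rj,a=a)
for p in[(0,0),(40,66),(40,-60)]:print(p,Rj@np.array(p)/1000+O)
Q=P.reshape(-1,3);ok=(Q[:,2]>.1)&(Q[:,0]>.2)
V,U=np.mgrid[:480,:640];
for v in range(20,400,25):
    r=P[v];k=(r[:,2]>.06)&(np.arange(640)<520)
    if k.any():
        print(v,[(int(u),r[u].round(2).tolist()) for u in np.where(k)[0][::12]][:6])
PS=cloud(s)
for u,v in [(320,30),(335,80),(355,140),(375,190),(400,255),(410,280),(387,280)]:
    w=PS[v,u-8:u+9]; i=np.nanargmin(s["depth"][v,u-8:u+9]);print("side",u,v,w[i].round(3))
E
```

```text
scale 0.9763482286164837 O [ 0.51771752 -0.28856676]
yaw -90.9016203994183
resid mm [[ 2.8  1.1]
 [ 1.9 -1.2]
 [-1.  -1.5]
 [-1.   0.7]]
tube stop [40.2 39.5] push [ 39.7 -70. ] left/right edges [ 30.  -39.4] [ 49.9 -41.5]
nut top [-1.1  0.2] wing ends [ 2.4 30.2] [ -3.7 -31.9]
(0, 0) [ 0.51771752 -0.28856676]
(40, 66) [ 0.58307992 -0.32960036]
(40, -60) [ 0.45709552 -0.32761767]
20 [(0, [0.64, -0.06, 0.56]), (12, [0.63, -0.07, 0.56]), (24, [0.63, -0.08, 0.56]), (36, [0.63, -0.09, 0.56]), (48, [0.63, -0.1, 0.56]), (60, [0.63, -0.11, 0.56])]
45 [(84, [0.94, 0.07, 0.06]), (191, [0.86, -0.12, 0.14]), (203, [0.86, -0.14, 0.14]), (215, [0.86, -0.15, 0.14]), (227, [0.86, -0.17, 0.14]), (239, [0.86, -0.19, 0.14])]
70 [(86, [0.89, 0.07, 0.06]), (236, [0.84, -0.18, 0.1]), (272, [0.84, -0.23, 0.08]), (341, [0.84, -0.34, 0.06]), (493, [0.63, -0.45, 0.41]), (505, [0.64, -0.47, 0.39])]
95 [(495, [0.58, -0.43, 0.46]), (507, [0.58, -0.44, 0.47])]
120 [(484, [0.57, -0.43, 0.43]), (496, [0.57, -0.44, 0.44]), (509, [0.63, -0.51, 0.27])]
145 [(473, [0.56, -0.42, 0.4]), (485, [0.56, -0.43, 0.41]), (501,
[... 621 characters left out ...]
0.06]), (337, [0.51, -0.29, 0.07]), (427, [0.47, -0.4, 0.21])]
295 [(411, [0.45, -0.39, 0.14]), (517, [0.41, -0.4, 0.52])]
320 [(401, [0.43, -0.38, 0.07])]
345 [(145, [0.43, -0.01, 0.08]), (157, [0.43, -0.02, 0.08]), (169, [0.43, -0.04, 0.08]), (181, [0.43, -0.06, 0.08]), (193, [0.43, -0.07, 0.08]), (205, [0.42, -0.09, 0.08])]
370 [(509, [0.36, -0.37, 0.56])]
395 [(489, [0.35, -0.35, 0.56]), (501, [0.35, -0.36, 0.58]), (513, [0.35, -0.36, 0.59])]
side 320 30 [ 0.568 -0.423  0.42 ]
side 335 80 [ 0.526 -0.411  0.33 ]
side 355 140 [ 0.482 -0.397  0.218]
side 375 190 [ 0.445 -0.38   0.121]
side 400 255 [ 0.422 -0.149  0.075]
side 410 280 [ 0.377 -0.318 -0.048]
side 387 280 [ 0.431 -0.053  0.077]
```

```bash
python3 - <<'E'
from h import *
from scipy.spatial.transform import Rotation as Ro
st=bot.get_state();q=st["tool_rot"];R=Ro.from_quat([q[1],q[2],q[3],q[0]]).as_matrix();p=st["ee_pos"]
print(R.round(3))
s=pickle.load(open("side.pkl","rb"));P=cloud(s)[0:150,400:540].reshape(-1,3)
P=P[np.linalg.norm(P-p,axis=1)<.35]; L=(P-p)@R*1000
for z in range(-220,20,20):
    k=(L[:,2]>=z)&(L[:,2]<z+20)
    if k.any():print(z,k.sum(),L[k].min(0).round(),L[k].max(0).round(),"worldx",(P[k].min(0)-p).round(3),(P[k].max(0)-p).round(3))
# wanted: tool y along -x world, tilt 20deg tips forward
E
```

```text
[[-0.906 -0.424 -0.001]
 [-0.424  0.906  0.002]
 [ 0.     0.002 -1.   ]]
-220 426 [ -42.  -16. -220.] [  33.   45. -200.] worldx [-0.04 -0.    0.2 ] [0.04  0.046 0.22 ]
-200 372 [ -40.  -22. -200.] [  29.   45. -180.] worldx [-0.038 -0.008  0.18 ] [0.04  0.044 0.2  ]
-180 420 [ -40.  -43. -180.] [  39.   42. -160.] worldx [-0.04  -0.023  0.16 ] [0.053 0.042 0.18 ]
-160 360 [ -39.  -50. -160.] [  22.   22. -140.] worldx [-0.027 -0.04   0.14 ] [0.052 0.031 0.16 ]
-140 359 [ -25.  -48. -139.] [  27.   22. -120.] worldx [-0.031 -0.035  0.12 ] [0.041 0.029 0.139]
-120 630 [ -40.  -94. -119.] [  36.  100. -100.] worldx [-0.073 -0.074  0.1  ] [0.071 0.103 0.119]
-100 758 [ -40.  -90. -100.] [ 40.  98. -80.] worldx [-0.074 -0.066  0.08 ] [0.072 0.103 0.1  ]
-80 440 [-40. -85. -80.] [ 39.  93. -61.] worldx [-0.071 -0.091  0.061] [0.068 0.096 0.08 ]
-60 217 [-14. -57. -60.] [ 13.  65. -40.] worldx [-0.036 -0.051  0.04 ] [0.034 0.062 0.06 ]
-40 192 [-15. -54. -40.] [ 11.  60. -21.] worldx [-0.034 -0.045  0.021] [0.033 0.058 0.04 ]
-20 189 [-13. -50. -20.] [11. 58. -0.] worldx [-0.033 -0.044  0.   ] [0.032 0.056 0.02 ]
0 7 [ -9. -46.   0.] [11. 53.  2.] worldx [-0.032 -0.039 -0.002] [ 0.027  0.045 -0.   ]
```

```bash
python3 -m pendant '[{"dx":-30,"dy":38,"dz":0,"wz":-10,"grip":1},{"dx":-60,"dy":75,"dz":0,"wz":-20,"grip":1},{"dx":-90,"dy":112,"dz":0,"wz":-30,"grip":1},{"dx":-120,"dy":150,"dz":0,"wz":-40,"grip":1},{"dx":-148,"dy":187,"dz":0,"wz":-50,"grip":1}]' 10
python3 - <<'E'
from h import *
from scipy.spatial.transform import Rotation as Ro
D=np.load("jig.npz");O=D["O"]
t=pickle.load(open("top.pkl","rb"));s=pickle.load(open("side.pkl","rb"))
for n,f,reg in(("top",t,(slice(90,330),slice(390,520))),("side",s,(slice(20,220),slice(300,400)))):
    P=cloud(f)[reg].reshape(-1,3)
    P=P[(P[:,2]>.05)&(P[:,2]<.45)&(P[:,0]>.38)&(P[:,0]<.6)&(P[:,1]<-.36)&(P[:,1]>-.46)]
    for z in np.arange(.06,.44,.04):
        k=P[(P[:,2]>=z)&(P[:,2]<z+.04)]
        if len(k):print(n,round(z,2),len(k),np.median(k,0).round(3),"rmin",np.hypot(*(k[:,:2]-O).T).min().round(4))
st=bot.get_state();q=st["tool_rot"];print(st["time_s"],st["ee_pos"],Ro.from_quat([q[1],q[2],q[3],q[0]]).as_matrix().round(3),st["joint_pos"])
E
```

```text
top 0.06 140 [ 0.423 -0.381  0.08 ] rmin 0.1239
top 0.1 167 [ 0.44  -0.387  0.121] rmin 0.116
top 0.14 189 [ 0.458 -0.393  0.161] rmin 0.1137
top 0.18 209 [ 0.474 -0.399  0.2  ] rmin 0.1135
top 0.22 227 [ 0.491 -0.405  0.24 ] rmin 0.1139
top 0.26 256 [ 0.507 -0.411  0.281] rmin 0.1165
top 0.3 302 [ 0.523 -0.416  0.321] rmin 0.1223
top 0.34 369 [ 0.538 -0.421  0.361] rmin 0.1287
top 0.38 436 [ 0.554 -0.426  0.401] rmin 0.1362
top 0.42 371 [ 0.567 -0.431  0.436] rmin 0.1448
side 0.06 117 [ 0.426 -0.378  0.081] rmin 0.1212
side 0.1 128 [ 0.443 -0.384  0.12 ] rmin 0.1139
side 0.14 137 [ 0.461 -0.389  0.16 ] rmin 0.1104
side 0.18 132 [ 0.478 -0.396  0.201] rmin 0.1095
side 0.22 128 [ 0.495 -0.402  0.241] rmin 0.1097
side 0.26 130 [ 0.51  -0.408  0.28 ] rmin 0.1135
side 0.3 139 [ 0.526 -0.413  0.321] rmin 0.1189
side 0.34 142 [ 0.541 -0.418  0.359] rmin 0.126
side 0.38 138 [ 0.556 -0.423  0.4  ] rmin 0.1318
side 0.42 62 [ 0.568 -0.428  0.429] rmin 0.1415
0.1 [ 0.26475488 -0.56556438  0.22158516] [[-0.906 -0.424 -0.001]
 [-0.424  0.906  0.002]
 [ 0.     0.002 -1.   ]] [-8.74402860e-01  3.85467404e-01  6.78673094e-03 -4.39894851e-04
 -1.19401415e+00 -2.58577791e-01]invalid input
```

```bash
python3 -m pendant '[{"dx":-30,"dy":38,"dz":0,"wx":0,"wy":0,"wz":-10,"grip":1},{"dx":-60,"dy":75,"dz":0,"wx":0,"wy":0,"wz":-20,"grip":1},{"dx":-90,"dy":112,"dz":0,"wx":0,"wy":0,"wz":-30,"grip":1},{"dx":-120,"dy":150,"dz":0,"wx":0,"wy":0,"wz":-40,"grip":1},{"dx":-148,"dy":187,"dz":0,"wx":0,"wy":0,"wz":-50,"grip":1}]'
```

```text
time_s: 0.72
ee_pos: [0.3197, -0.3323, 0.2222]
tool_rot: [-0.0, -0.612, 0.791, 0.0]
contact_force: [1.3, 0.2, 0.2]
gripper_width: 0.045
finger_force: 0.0
```

```bash
python3 -m pendant '[{"dx":-4,"dy":-10,"dz":35,"wx":0,"wy":0,"wz":-7,"grip":1},{"dx":-7,"dy":-20,"dz":70,"wx":0,"wy":0,"wz":-14.5,"grip":1},{"dx":-10,"dy":-30,"dz":110,"wx":0,"wy":0,"wz":-14.5,"grip":1},{"dx":-14,"dy":-38,"dz":142,"wx":0,"wy":0,"wz":-14.5,"grip":1},{"dx":-14,"dy":-38,"dz":142,"wx":0,"wy":0,"wz":-14.5,"grip":1}]' && python3 -m pendant '[{"dx":0,"dy":0,"dz":0,"wx":10,"wy":0,"wz":0,"grip":1},{"dx":0,"dy":0,"dz":0,"wx":20,"wy":0,"wz":0,"grip":1},{"dx":0,"dy":-20,"dz":25,"wx":20,"wy":0,"wz":0,"grip":1},{"dx":0,"dy":-40,"dz":51,"wx":20,"wy":0,"wz":0,"grip":1},{"dx":0,"dy":-40,"dz":51,"wx":20,"wy":0,"wz":0,"grip":1}]'
```

```text
time_s: 1.35
ee_pos: [0.3585, -0.3292, 0.0783]
tool_rot: [-0.001, -0.705, 0.71, 0.003]
contact_force: [0.0, -0.5, 0.5]
gripper_width: 0.0018
finger_force: 0.0
time_s: 1.98
ee_pos: [0.4006, -0.3306, 0.0295]
tool_rot: [0.122, -0.694, 0.699, -0.123]
contact_force: [-0.0, 0.2, 0.8]
gripper_width: 0.0004
finger_force: 0.0
```

```bash
python3 - <<'E'
from h import *
s=viewer.grab_frame("side");t=viewer.grab_frame("top")
a=cv2.resize(s["frame"][150:300,250:450,::-1],None,fx=2,fy=2);a=cv2.resize(s["frame"][130:300,260:460,::-1],(400,340));b=cv2.resize(t["frame"][180:350,280:480,::-1],(400,340))
cv2.imwrite("pics/a1.png",np.hstack([a,b]))
E
```

```text
(no output)
```

View pics/a1.png

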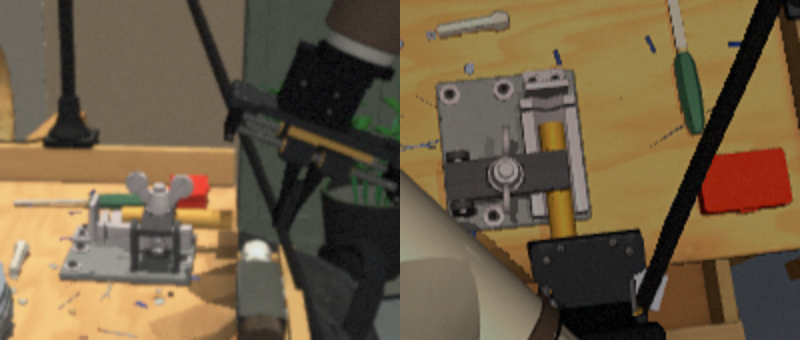

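The fingertip sits in front of the tube's push end and the cable is clear, so I push forward.

```bash
python3 -m pendant '[{"dx":-2,"dy":-10,"dz":3.6,"wx":0,"wy":0,"wz":0,"grip":1},{"dx":-2,"dy":-20,"dz":7.2,"wx":0,"wy":0,"wz":0,"grip":1},{"dx":-2,"dy":-30,"dz":11,"wx":0,"wy":0,"wz":0,"grip":1},{"dx":-2,"dy":-36,"dz":13,"wx":0,"wy":0,"wz":0,"grip":1},{"dx":-2,"dy":-42,"dz":15.3,"wx":0,"wy":0,"wz":0,"grip":1}]';python3 -m pendant '[{"dx":0,"dy":-2,"dz":0.7,"wx":0,"wy":0,"wz":0,"grip":1},{"dx":0,"dy":-4,"dz":1.4,"wx":0,"wy":0,"wz":0,"grip":1},{"dx":0,"dy":-6,"dz":2.2,"wx":0,"wy":0,"wz":0,"grip":1},{"dx":0,"dy":-8,"dz":2.9,"wx":0,"wy":0,"wz":0,"grip":1}]'
python3 - <<'E'
from h import *
D=np.load("jig.npz");O=D["O"];R=D["R"]
t=viewer.grab_frame("top");P=cloud(t);h=cv2.cvtColor(t["frame"],cv2.COLOR_RGB2HSV)
J=(P[...,:2]-O)@R*1000
m=(h[...,1]>110)&(P[...,2]>.03)&(abs(J[...,0]-40)<12)&(J[...,1]>15)&(J[...,1]<66)
print("stop end y",np.sort(J[m][:,1])[-5:],"axis x",np.median(J[m][:,0]))
E
```

```text
time_s: 2.7
ee_pos: [0.4448, -0.3285, 0.0293]
tool_rot: [0.122, -0.694, 0.699, -0.123]
contact_force: [-1.2, -0.6, -0.0]
gripper_width: 0.0006
finger_force: 0.6
time_s: 3.2
ee_pos: [0.4532, -0.3288, 0.0295]
tool_rot: [0.122, -0.694, 0.699, -0.123]
contact_force: [-0.5, 0.1, 0.4]
gripper_width: 0.0004
finger_force: 0.3
stop end y [53.82100906 53.91371723 53.96810866 54.17297432 54.20738947] axis x 38.84134213176954
```

```bash
python3 -m pendant '[{"dx":0,"dy":-2,"dz":0.7,"wx":0,"wy":0,"wz":0,"grip":1},{"dx":0,"dy":-4,"dz":1.4,"wx":0,"wy":0,"wz":0,"grip":1},{"dx":0,"dy":-6,"dz":2.2,"wx":0,"wy":0,"wz":0,"grip":1},{"dx":0,"dy":-8,"dz":2.9,"wx":0,"wy":0,"wz":0,"grip":1}]';python3 -m pendant '[{"dx":0,"dy":-1,"dz":0.35,"wx":0,"wy":0,"wz":0,"grip":1},{"dx":0,"dy":-2,"dz":0.7,"wx":0,"wy":0,"wz":0,"grip":1}]';python3 -m pendant '[{"dx":0,"dy":-1,"dz":0.35,"wx":0,"wy":0,"wz":0,"grip":1},{"dx":0,"dy":-2,"dz":0.7,"wx":0,"wy":0,"wz":0,"grip":1}]'
```

```text
time_s: 3.75
ee_pos: [0.462, -0.3289, 0.0296]
tool_rot: [0.122, -0.694, 0.699, -0.123]
contact_force: [-0.0, -1.5, 0.2]
gripper_width: 0.0
finger_force: 0.4
time_s: 4.0
ee_pos: [0.464, -0.329, 0.0296]
tool_rot: [0.122, -0.694, 0.699, -0.123]
contact_force: [-0.3, -0.4, -0.7]
gripper_width: 0.0008
finger_force: 0.4
time_s: 4.25
ee_pos: [0.465, -0.3289, 0.0294]
tool_rot: [0.122, -0.694, 0.699, -0.122]
contact_force: [-6.3, -2.5, 3.4]
gripper_width: 0.0004
finger_force: 3.1
```

```bash
python3 -m pendant '[{"dx":0,"dy":-0.7,"dz":0.25,"wx":0,"wy":0,"wz":0,"grip":1},{"dx":0,"dy":-0.7,"dz":0.25,"wx":0,"wy":0,"wz":0,"grip":1},{"dx":0,"dy":-0.7,"dz":0.25,"wx":0,"wy":0,"wz":0,"grip":1}]'
python3 - <<'E'
from h import *
D=np.load("jig.npz");O=D["O"];R=D["R"]
t=viewer.grab_frame("top");P=cloud(t);h=cv2.cvtColor(t["frame"],cv2.COLOR_RGB2HSV)
J=(P[...,:2]-O)@R*1000
m=(h[...,1]>110)&(P[...,2]>.03)&(abs(J[...,0]-40)<12)&(J[...,1]>15)&(J[...,1]<75)
print("stop end y",np.sort(J[m][:,1])[-5:],"z max",P[m][:,2].max())
s=viewer.grab_frame("side")
a=cv2.resize(s["frame"][190:290,280:380,::-1],(400,400),interpolation=2);b=cv2.resize(t["frame"][205:305,290:390,::-1],(400,400),interpolation=2)
cv2.imwrite("pics/a2.png",np.hstack([a,b]))
E
```

```text
time_s: 4.62
ee_pos: [0.465, -0.3289, 0.0294]
tool_rot: [0.122, -0.694, 0.699, -0.122]
contact_force: [-6.1, -1.4, 3.9]
gripper_width: 0.0008
finger_force: 3.1
stop end y [65.66764047 65.72183779 65.79769537 66.1534331  66.18791938] z max 0.049354986830717526
```

View pics/a2.png

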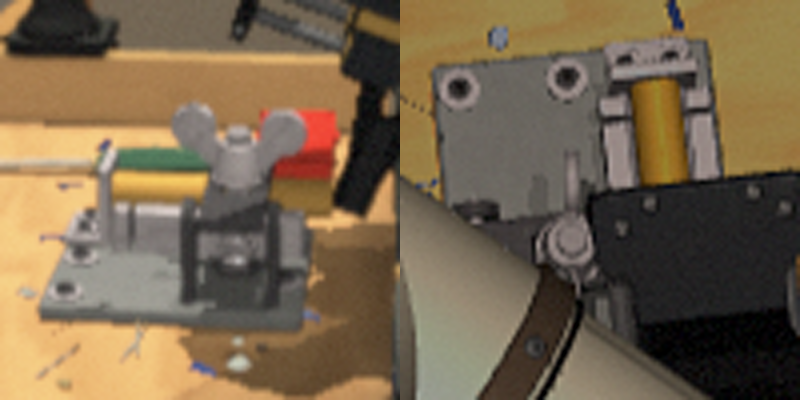

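Tube end is at jig y ≈ 66 mm with a 6 N reaction, and in the right view the tube meets the stop at about (660,80), so it's home. Next I back off, rise and straighten.

```bash
python3 -m pendant '[{"dx":0,"dy":20,"dz":-7.3,"wx":0,"wy":0,"wz":0,"grip":1},{"dx":0,"dy":40,"dz":-14.6,"wx":0,"wy":0,"wz":0,"grip":1},{"dx":0,"dy":25,"dz":-57,"wx":0,"wy":0,"wz":0,"grip":1},{"dx":0,"dy":9,"dz":-99,"wx":0,"wy":0,"wz":0,"grip":1},{"dx":0,"dy":-2,"dz":-130,"wx":0,"wy":0,"wz":0,"grip":1}]';python3 -m pendant '[{"dx":0,"dy":0,"dz":0,"wx":-10,"wy":0,"wz":0,"grip":0.5},{"dx":0,"dy":0,"dz":0,"wx":-20,"wy":0,"wz":0,"grip":0.5},{"dx":0,"dy":0,"dz":0,"wx":-20,"wy":0,"wz":0,"grip":0.5}]'
cat >> h.py <<'E'
def st():
    from scipy.spatial.transform import Rotation as Ro
    s=bot.get_state();q=s["tool_rot"];R=Ro.from_quat([q[1],q[2],q[3],q[0]]).as_matrix();p=np.array(s["ee_pos"])
    print("p",p.round(4),"toolyaw",np.degrees(np.arctan2(R[1,1],R[0,1])).round(1),"z",R[:,2].round(3),"j",np.array(s["joint_pos"]).round(2),"M",np.array(s["moment"]).round(2),"w",s["gripper_width"]); return R,p
def to(tgt):
    R,p=st(); print("dxyz mm",((np.array(tgt)-p)@R*1000).round(1))
E
python3 -c "
from h import *
to([.520,-.2845,.125])"
```

```text
time_s: 5.35
ee_pos: [0.4251, -0.3291, 0.1551]
tool_rot: [0.123, -0.694, 0.699, -0.125]
contact_force: [0.4, -0.2, -0.4]
gripper_width: 0.0001
finger_force: 0.0
time_s: 5.72
ee_pos: [0.4269, -0.3285, 0.1522]
tool_rot: [-0.0, -0.705, 0.709, -0.001]
contact_force: [-0.8, 0.2, 0.0]
gripper_width: 0.0229
finger_force: 0.0
p [ 0.4269 -0.3285  0.1522] toolyaw 179.7 z [ 0.001 -0.001 -1.   ] j [-0.35  0.3  -0.31  0.   -0.96  0.35] M [0.06 0.12 0.03] w 0.022912215645096556
dxyz mm [-44.5 -92.9  27.3]
```

```bash
python3 -m pendant '[{"dx":-12,"dy":-25,"dz":0,"wx":0,"wy":0,"wz":-9,"grip":0.5},{"dx":-24,"dy":-50,"dz":0,"wx":0,"wy":0,"wz":-18,"grip":0.5},{"dx":-36,"dy":-75,"dz":0,"wx":0,"wy":0,"wz":-28,"grip":0.5},{"dx":-44.5,"dy":-93,"dz":15,"wx":0,"wy":0,"wz":-38,"grip":0.5},{"dx":-44.5,"dy":-93,"dz":27,"wx":0,"wy":0,"wz":-38,"grip":0.5}]'
python3 - <<'E'
from h import *
to([.520,-.2845,.074])
s=viewer.grab_frame("side");t=viewer.grab_frame("top")
a=cv2.resize(s["frame"][150:270,260:380,::-1],(400,400),interpolation=2);b=cv2.resize(t["frame"][160:340,240:440,::-1],(400,360),interpolation=2)
cv2.imwrite("pics/a3.png",np.hstack([a[:360],b]))
E
```

```text
time_s: 6.35
ee_pos: [0.5181, -0.2842, 0.1247]
tool_rot: [-0.001, 0.897, -0.442, 0.0]
contact_force: [-0.9, 0.7, 0.5]
gripper_width: 0.0434
finger_force: 0.0
p [ 0.5181 -0.2842  0.1247] toolyaw -142.4 z [ 0.001  0.001 -1.   ] j [-0.23  0.41 -0.21 -0.   -0.94  0.88] M [-0.02  0.18 -0.01] w 0.043394883508841714
dxyz mm [ 1.4 -1.2 50.7]
```

View pics/a3.png

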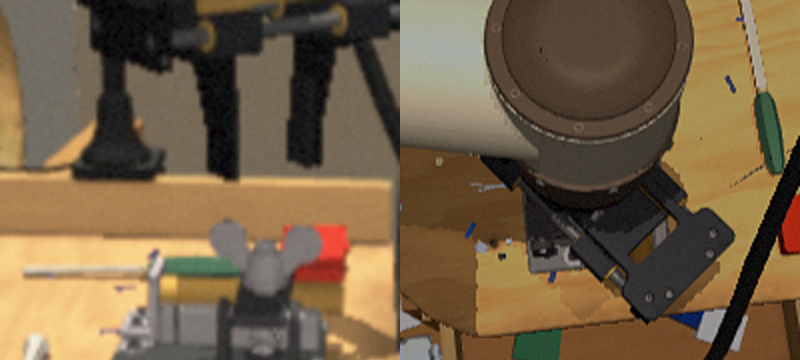

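The open fingers bracket the nut, with their tips centred at about 262 px against the hub at 265, and the cable is clear. Next I descend and start the first stroke.

```bash
python3 -m pendant '[{"dx":1,"dy":0,"dz":18,"wx":0,"wy":0,"wz":0,"grip":0.5},{"dx":1,"dy":0,"dz":36,"wx":0,"wy":0,"wz":0,"grip":0.5},{"dx":1,"dy":0,"dz":51,"wx":0,"wy":0,"wz":0,"grip":0.5},{"dx":1,"dy":0,"dz":51,"wx":0,"wy":0,"wz":0,"grip":0.5}]';python3 -m pendant '[{"dx":0,"dy":0,"dz":0,"wx":0,"wy":0,"wz":5,"grip":0.5},{"dx":0,"dy":0,"dz":0,"wx":0,"wy":0,"wz":10,"grip":0.5},{"dx":0,"dy":0,"dz":0,"wx":0,"wy":0,"wz":15,"grip":0.5},{"dx":0,"dy":0,"dz":0,"wx":0,"wy":0,"wz":20,"grip":0.5},{"dx":0,"dy":0,"dz":0,"wx":0,"wy":0,"wz":25,"grip":0.5}]'; python3 -c "
from h import *
st()"
```

```text
time_s: 6.95
ee_pos: [0.5169, -0.2857, 0.0735]
tool_rot: [0.0, 0.897, -0.442, -0.001]
contact_force: [-0.2, 0.6, -0.0]
gripper_width: 0.0437
finger_force: 0.0
time_s: 7.58
ee_pos: [0.5188, -0.2865, 0.0756]
tool_rot: [-0.0, 0.779, -0.627, 0.001]
contact_force: [0.6, -2.2, -0.8]
gripper_width: 0.0434
finger_force: 1.0
p [ 0.5188 -0.2865  0.0756] toolyaw -167.6 z [ 0.002 -0.001 -1.   ] j [-0.23  0.47 -0.26  0.   -0.84  0.45] M [-0.56  0.04  0.07] w 0.043375451470400006
```

```bash
python3 -m pendant '[{"dx":0,"dy":0,"dz":1,"wx":0,"wy":0,"wz":10,"grip":0.5},{"dx":-1,"dy":0,"dz":1,"wx":0,"wy":0,"wz":20,"grip":0.5},{"dx":-1,"dy":0,"dz":1,"wx":0,"wy":0,"wz":30,"grip":0.5},{"dx":-1,"dy":0,"dz":1,"wx":0,"wy":0,"wz":40,"grip":0.5},{"dx":-1,"dy":0,"dz":1,"wx":0,"wy":0,"wz":50,"grip":0.5}]'; python3 -c "
from h import *
st()
s=viewer.grab_frame('side');t=viewer.grab_frame('top')
a=cv2.resize(s['frame'][170:270,280:380,::-1],(400,400),interpolation=2);b=cv2.resize(t['frame'][160:340,240:440,::-1],(400,360),interpolation=2)
cv2.imwrite('pics/a4.png',np.hstack([a[:360],b]))"
```

```text
time_s: 8.2
ee_pos: [0.5179, -0.2855, 0.0745]
tool_rot: [0.0, -0.44, 0.898, -0.001]
contact_force: [-2.1, -3.2, -0.2]
gripper_width: 0.0435
finger_force: 0.9
p [ 0.5179 -0.2855  0.0745] toolyaw 142.2 z [ 0.001 -0.001 -1.   ] j [-0.23  0.47 -0.27  0.   -0.83 -0.43] M [-0.6   0.35  0.02] w 0.04352641018837439
```

View pics/a4.png

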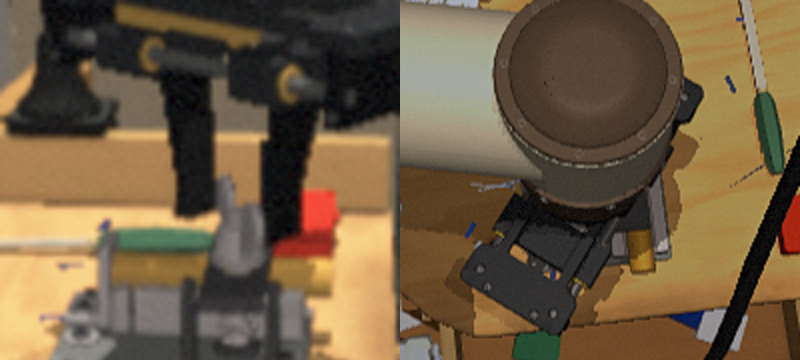

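The left view shows the wing turned edge-on at about (230,210), between the fingers, so the nut is following. I carry on.

```bash
python3 -m pendant '[{"dx":0,"dy":0,"dz":0,"wx":0,"wy":0,"wz":10,"grip":0.5},{"dx":0,"dy":0,"dz":0,"wx":0,"wy":0,"wz":20,"grip":0.5},{"dx":0,"dy":0,"dz":0,"wx":0,"wy":0,"wz":30,"grip":0.5},{"dx":0,"dy":0,"dz":0,"wx":0,"wy":0,"wz":40,"grip":0.5},{"dx":0,"dy":0,"dz":0,"wx":0,"wy":0,"wz":50,"grip":0.5}]';  python3 -m pendant '[{"dx":0,"dy":0,"dz":0,"wx":0,"wy":0,"wz":10,"grip":0.5},{"dx":0,"dy":0,"dz":0,"wx":0,"wy":0,"wz":20,"grip":0.5},{"dx":0,"dy":0,"dz":0,"wx":0,"wy":0,"wz":30,"grip":0.5},{"dx":0,"dy":0,"dz":0,"wx":0,"wy":0,"wz":40,"grip":0.5},{"dx":0,"dy":0,"dz":0,"wx":0,"wy":0,"wz":50,"grip":0.5}]'; python3 -c "
from h import *
st()"
```

```text
time_s: 8.93
ee_pos: [0.5187, -0.2851, 0.0741]
tool_rot: [0.001, -0.021, 1.0, -0.0]
contact_force: [0.6, -2.0, -1.9]
gripper_width: 0.0436
finger_force: 1.1
time_s: 9.55
ee_pos: [0.5194, -0.2853, 0.0743]
tool_rot: [0.002, 0.403, 0.915, 0.0]
contact_force: [1.8, -2.0, -1.9]
gripper_width: 0.0438
finger_force: 1.1
p [ 0.5194 -0.2853  0.0743] toolyaw 42.5 z [ 0.004 -0.001 -1.   ] j [-0.23  0.47 -0.26  0.   -0.83 -2.17] M [-0.67 -0.5   0.08] w 0.04378137774061096
```

```bash
python3 -m pendant '[{"dx":0,"dy":0,"dz":0,"wx":0,"wy":0,"wz":10,"grip":0.5},{"dx":0,"dy":0,"dz":0,"wx":0,"wy":0,"wz":20,"grip":0.5},{"dx":0,"dy":0,"dz":0,"wx":0,"wy":0,"wz":30,"grip":0.5},{"dx":0,"dy":0,"dz":0,"wx":0,"wy":0,"wz":38,"grip":0.5},{"dx":0,"dy":0,"dz":0,"wx":0,"wy":0,"wz":45,"grip":0.5}]'; python3 -c "
from h import *
st()";  python3 -m pendant '[{"dx":0,"dy":0,"dz":0,"wx":0,"wy":0,"wz":-10,"grip":0.5},{"dx":0,"dy":0,"dz":-15,"wx":0,"wy":0,"wz":-15,"grip":0.5},{"dx":0,"dy":0,"dz":-35,"wx":0,"wy":0,"wz":-25,"grip":0.5},{"dx":0,"dy":0,"dz":-35,"wx":0,"wy":0,"wz":-35,"grip":0.5},{"dx":0,"dy":0,"dz":-35,"wx":0,"wy":0,"wz":-45,"grip":0.5}]';  python3 -m pendant '[{"dx":0,"dy":0,"dz":0,"wx":0,"wy":0,"wz":-10,"grip":0.5},{"dx":0,"dy":0,"dz":0,"wx":0,"wy":0,"wz":-20,"grip":0.5},{"dx":0,"dy":0,"dz":0,"wx":0,"wy":0,"wz":-30,"grip":0.5},{"dx":0,"dy":0,"dz":0,"wx":0,"wy":0,"wz":-40,"grip":0.5},{"dx":0,"dy":0,"dz":0,"wx":0,"wy":0,"wz":-50,"grip":0.5}]';python3 -m pendant '[{"dx":0,"dy":0,"dz":0,"wx":0,"wy":0,"wz":-10,"grip":0.5},{"dx":0,"dy":0,"dz":0,"wx":0,"wy":0,"wz":-20,"grip":0.5},{"dx":0,"dy":0,"dz":0,"wx":0,"wy":0,"wz":-30,"grip":0.5},{"dx":0,"dy":0,"dz":0,"wx":0,"wy":0,"wz":-40,"grip":0.5},{"dx":0,"dy":0,"dz":0,"wx":0,"wy":0,"wz":-50,"grip":0.5}]';python3 -m pendant '[{"dx":0,"dy":0,"dz":0,"wx":0,"wy":0,"wz":-10,"grip":0.5},{"dx":0,"dy":0,"dz":0,"wx":0,"wy":0,"wz":-20,"grip":0.5},{"dx":0,"dy":0,"dz":0,"wx":0,"wy":0,"wz":-30,"grip":0.5},{"dx":0,"dy":0,"dz":0,"wx":0,"wy":0,"wz":-40,"grip":0.5},{"dx":0,"dy":0,"dz":0,"wx":0,"wy":0,"wz":-50,"grip":0.5}]';python3 -c "
from h import *
to([.519,-.2855,.073])"
```

```text
time_s: 10.18
ee_pos: [0.5187, -0.2854, 0.0744]
tool_rot: [0.001, 0.722, 0.692, 0.0]
contact_force: [-0.1, -2.5, 0.3]
gripper_width: 0.0432
finger_force: 0.9
p [ 0.5187 -0.2854  0.0744] toolyaw -2.4 z [ 0.002 -0.001 -1.   ] j [-0.23  0.47 -0.26  0.   -0.83 -2.96] M [-0.75  0.05  0.06] w 0.04318293340263545
time_s: 10.8
ee_pos: [0.5185, -0.2847, 0.1096]
tool_rot: [0.001, 0.398, 0.917, 0.0]
contact_force: [-0.7, -0.1, 0.7]
gripper_width: 0.0435
finger_force: 0.0
time_s: 11.42
ee_pos: [0.5183, -0.2847, 0.1092]
tool_rot: [0.001, -0.027, 1.0, -0.0]
contact_force: [0.7, -0.1, -0.5]
gripper_width: 0.0435
finger_force: 0.0
time_s: 12.05
ee_pos: [0.5184, -0.2847, 0.1092]
tool_rot: [0.001, -0.447, 0.895, -0.0]
contact_force: [-0.3, -1.1, -0.1]
gripper_width: 0.0436
finger_force: 0.0
time_s: 12.68
ee_pos: [0.5183, -0.2847, 0.1092]
tool_rot: [-0.0, 0.783, -0.622, 0.001]
contact_force: [0.2, -0.4, -0.3]
gripper_width: 0.0438
finger_force: 0.0
p [ 0.5183 -0.2847  0.1092] toolyaw -166.9 z [ 0.002 -0.    -1.   ] j [-0.23  0.43 -0.23 -0.   -0.91  0.46] M [0.02 0.13 0.02] w 0.043813880150846474
dxyz mm [ 0.9 -0.4 36.2]
```

```bash
python3 -m pendant '[{"dx":0,"dy":0,"dz":18,"wx":0,"wy":0,"wz":0,"grip":0.5},{"dx":0,"dy":0,"dz":36,"wx":0,"wy":0,"wz":0,"grip":0.5},{"dx":0,"dy":0,"dz":36,"wx":0,"wy":0,"wz":5,"grip":0.5},{"dx":0,"dy":0,"dz":36,"wx":0,"wy":0,"wz":10,"grip":0.5},{"dx":0,"dy":0,"dz":36,"wx":0,"wy":0,"wz":15,"grip":0.5}]'; for i in 1; do python3 -m pendant '[{"dx":0,"dy":0,"dz":0,"wx":0,"wy":0,"wz":6,"grip":0.5},{"dx":0,"dy":0,"dz":0,"wx":0,"wy":0,"wz":12,"grip":0.5},{"dx":0,"dy":0,"dz":0,"wx":0,"wy":0,"wz":20,"grip":0.5},{"dx":0,"dy":0,"dz":0,"wx":0,"wy":0,"wz":28,"grip":0.5},{"dx":0,"dy":0,"dz":0,"wx":0,"wy":0,"wz":36,"grip":0.5}]'; done; python3 -c "
from h import *
st()"
```

```text
time_s: 13.3
ee_pos: [0.5184, -0.2848, 0.0731]
tool_rot: [0.0, -0.692, 0.722, -0.001]
contact_force: [-0.6, -2.1, 0.4]
gripper_width: 0.0434
finger_force: 0.9
time_s: 13.92
ee_pos: [0.5178, -0.2851, 0.0731]
tool_rot: [-0.0, -0.435, 0.901, -0.0]
contact_force: [-0.7, -1.7, -0.3]
gripper_width: 0.0434
finger_force: 0.9
p [ 0.5178 -0.2851  0.0731] toolyaw 141.5 z [ 0.    -0.001 -1.   ] j [-0.23  0.47 -0.27  0.   -0.83 -0.44] M [-0.48  0.42  0.04] w 0.04338774206003757
```

```bash
python3 -m pendant '[{"dx":0,"dy":0,"dz":0,"wx":0,"wy":0,"wz":10,"grip":0.5},{"dx":0,"dy":0,"dz":0,"wx":0,"wy":0,"wz":20,"grip":0.5},{"dx":0,"dy":0,"dz":0,"wx":0,"wy":0,"wz":30,"grip":0.5},{"dx":0,"dy":0,"dz":0,"wx":0,"wy":0,"wz":40,"grip":0.5},{"dx":0,"dy":0,"dz":0,"wx":0,"wy":0,"wz":50,"grip":0.5}]';  python3 -m pendant '[{"dx":0,"dy":0,"dz":0,"wx":0,"wy":0,"wz":10,"grip":0.5},{"dx":0,"dy":0,"dz":0,"wx":0,"wy":0,"wz":20,"grip":0.5},{"dx":0,"dy":0,"dz":0,"wx":0,"wy":0,"wz":30,"grip":0.5},{"dx":0,"dy":0,"dz":0,"wx":0,"wy":0,"wz":40,"grip":0.5},{"dx":0,"dy":0,"dz":0,"wx":0,"wy":0,"wz":50,"grip":0.5}]'; python3 -m pendant '[{"dx":0,"dy":0,"dz":0,"wx":0,"wy":0,"wz":10,"grip":0.5},{"dx":0,"dy":0,"dz":0,"wx":0,"wy":0,"wz":20,"grip":0.5},{"dx":0,"dy":0,"dz":0,"wx":0,"wy":0,"wz":30,"grip":0.5},{"dx":0,"dy":0,"dz":0,"wx":0,"wy":0,"wz":38,"grip":0.5},{"dx":0,"dy":0,"dz":0,"wx":0,"wy":0,"wz":44,"grip":0.5}]'; python3 -c "
from h import *
st()"
```

```text
time_s: 14.55
ee_pos: [0.5187, -0.2851, 0.0731]
tool_rot: [0.001, -0.013, 1.0, -0.001]
contact_force: [0.8, -1.9, -1.9]
gripper_width: 0.0432
finger_force: 1.3
time_s: 15.18
ee_pos: [0.5195, -0.2854, 0.0733]
tool_rot: [0.002, 0.411, 0.912, 0.0]
contact_force: [2.0, -1.6, -2.6]
gripper_width: 0.0433
finger_force: 1.3
time_s: 15.8
ee_pos: [0.5189, -0.2856, 0.0735]
tool_rot: [0.002, 0.722, 0.692, 0.0]
contact_force: [-0.9, -2.8, -0.3]
gripper_width: 0.0434
finger_force: 1.2
p [ 0.5189 -0.2856  0.0735] toolyaw -2.4 z [ 0.003 -0.002 -1.   ] j [-0.23  0.47 -0.27  0.   -0.83 -2.96] M [-1.    0.04  0.04] w 0.043378642647905724
```

```bash
python3 -m pendant '[{"dx":0,"dy":0,"dz":0,"wx":0,"wy":0,"wz":-10,"grip":0.5},{"dx":0,"dy":0,"dz":-15,"wx":0,"wy":0,"wz":-15,"grip":0.5},{"dx":0,"dy":0,"dz":-35,"wx":0,"wy":0,"wz":-25,"grip":0.5},{"dx":0,"dy":0,"dz":-35,"wx":0,"wy":0,"wz":-35,"grip":0.5},{"dx":0,"dy":0,"dz":-35,"wx":0,"wy":0,"wz":-45,"grip":0.5}]';  python3 -m pendant '[{"dx":0,"dy":0,"dz":0,"wx":0,"wy":0,"wz":-10,"grip":0.5},{"dx":0,"dy":0,"dz":0,"wx":0,"wy":0,"wz":-20,"grip":0.5},{"dx":0,"dy":0,"dz":0,"wx":0,"wy":0,"wz":-30,"grip":0.5},{"dx":0,"dy":0,"dz":0,"wx":0,"wy":0,"wz":-40,"grip":0.5},{"dx":0,"dy":0,"dz":0,"wx":0,"wy":0,"wz":-50,"grip":0.5}]';python3 -m pendant '[{"dx":0,"dy":0,"dz":0,"wx":0,"wy":0,"wz":-10,"grip":0.5},{"dx":0,"dy":0,"dz":0,"wx":0,"wy":0,"wz":-20,"grip":0.5},{"dx":0,"dy":0,"dz":0,"wx":0,"wy":0,"wz":-30,"grip":0.5},{"dx":0,"dy":0,"dz":0,"wx":0,"wy":0,"wz":-40,"grip":0.5},{"dx":0,"dy":0,"dz":0,"wx":0,"wy":0,"wz":-50,"grip":0.5}]';python3 -m pendant '[{"dx":0,"dy":0,"dz":0,"wx":0,"wy":0,"wz":-10,"grip":0.5},{"dx":0,"dy":0,"dz":0,"wx":0,"wy":0,"wz":-20,"grip":0.5},{"dx":0,"dy":0,"dz":0,"wx":0,"wy":0,"wz":-30,"grip":0.5},{"dx":0,"dy":0,"dz":0,"wx":0,"wy":0,"wz":-40,"grip":0.5},{"dx":0,"dy":0,"dz":0,"wx":0,"wy":0,"wz":-50,"grip":0.5}]';python3 -c "
from h import *
to([.519,-.2855,.072])
s=viewer.grab_frame('side')
a=cv2.resize(s['frame'][170:270,280:380,::-1],(500,500),interpolation=2)
cv2.imwrite('pics/a5.png',a)"
```

```text
time_s: 16.42
ee_pos: [0.5185, -0.2847, 0.1086]
tool_rot: [0.001, 0.398, 0.917, 0.0]
contact_force: [-0.2, -0.2, -0.4]
gripper_width: 0.0436
finger_force: 0.0
time_s: 17.05
ee_pos: [0.5183, -0.2847, 0.1081]
tool_rot: [0.001, -0.027, 1.0, -0.0]
contact_force: [-0.2, -0.4, -0.3]
gripper_width: 0.0435
finger_force: 0.0
time_s: 17.68
ee_pos: [0.5184, -0.2847, 0.1082]
tool_rot: [0.001, -0.447, 0.895, -0.0]
contact_force: [-0.3, -0.7, -0.6]
gripper_width: 0.0439
finger_force: 0.0
time_s: 18.3
ee_pos: [0.5183, -0.2847, 0.1081]
tool_rot: [-0.0, 0.783, -0.622, 0.001]
contact_force: [-0.1, 0.5, -0.3]
gripper_width: 0.0435
finger_force: 0.0
p [ 0.5183 -0.2847  0.1081] toolyaw -166.9 z [ 0.001 -0.    -1.   ] j [-0.23  0.43 -0.23 -0.   -0.91  0.46] M [ 0.03  0.09 -0.02] w 0.0435007061668995
dxyz mm [ 0.9 -0.4 36.1]
```

View pics/a5.png

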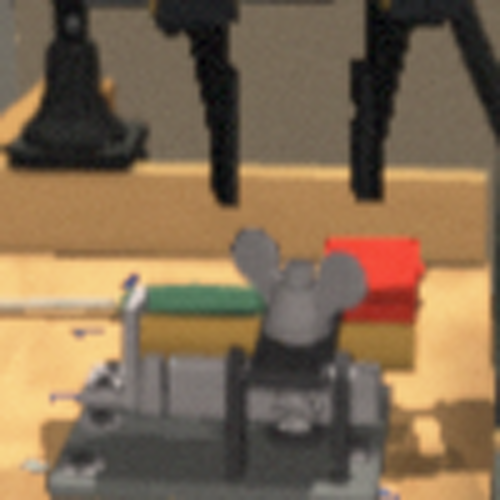

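The wings are turned about 30° with the near one on the right at (340,285), which matches the expected 148°. I start the third stroke and go slowly near the end.

```bash
python3 -m pendant '[{"dx":0,"dy":0,"dz":18,"wx":0,"wy":0,"wz":0,"grip":0.5},{"dx":0,"dy":0,"dz":36,"wx":0,"wy":0,"wz":0,"grip":0.5},{"dx":0,"dy":0,"dz":36,"wx":0,"wy":0,"wz":5,"grip":0.5},{"dx":0,"dy":0,"dz":36,"wx":0,"wy":0,"wz":10,"grip":0.5},{"dx":0,"dy":0,"dz":36,"wx":0,"wy":0,"wz":15,"grip":0.5}]'; python3 -m pendant '[{"dx":0,"dy":0,"dz":0,"wx":0,"wy":0,"wz":7,"grip":0.5},{"dx":0,"dy":0,"dz":0,"wx":0,"wy":0,"wz":14,"grip":0.5},{"dx":0,"dy":0,"dz":0,"wx":0,"wy":0,"wz":21,"grip":0.5},{"dx":0,"dy":0,"dz":0,"wx":0,"wy":0,"wz":28,"grip":0.5},{"dx":0,"dy":0,"dz":0,"wx":0,"wy":0,"wz":34,"grip":0.5}]'; python3 -m pendant '[{"dx":0,"dy":0,"dz":0,"wx":0,"wy":0,"wz":3,"grip":0.5},{"dx":0,"dy":0,"dz":0,"wx":0,"wy":0,"wz":6,"grip":0.5},{"dx":0,"dy":0,"dz":0,"wx":0,"wy":0,"wz":9,"grip":0.5}]';python3 -c "
from h import *
st()"
```

```text
time_s: 18.98
ee_pos: [0.5182, -0.2849, 0.0719]
tool_rot: [0.0, -0.691, 0.723, -0.001]
contact_force: [-1.7, -2.2, -0.4]
gripper_width: 0.0432
finger_force: 1.2
time_s: 19.6
ee_pos: [0.5176, -0.2853, 0.072]
tool_rot: [-0.0, -0.449, 0.893, -0.0]
contact_force: [-1.4, -3.0, -0.3]
gripper_width: 0.0437
finger_force: 1.2
time_s: 19.98
ee_pos: [0.5173, -0.2852, 0.0719]
tool_rot: [-0.0, -0.379, 0.926, -0.0]
contact_force: [-2.4, -3.0, 1.1]
gripper_width: 0.0437
finger_force: 1.2
p [ 0.5173 -0.2852  0.0719] toolyaw 134.5 z [-0.001 -0.001 -1.   ] j [-0.23  0.47 -0.27  0.   -0.83 -0.57] M [-0.68  0.6   0.03] w 0.043735735517633816
```

```bash
python3 -m pendant '[{"dx":0,"dy":0,"dz":0,"wx":0,"wy":0,"wz":2,"grip":0.5},{"dx":0,"dy":0,"dz":0,"wx":0,"wy":0,"wz":4,"grip":0.5}]'; python3 -m pendant '[{"dx":0,"dy":0,"dz":0,"wx":0,"wy":0,"wz":2,"grip":0.5},{"dx":0,"dy":0,"dz":0,"wx":0,"wy":0,"wz":4,"grip":0.5}]';python3 -c "
from h import *
st()"
```

```text
time_s: 20.23
ee_pos: [0.5176, -0.2848, 0.0717]
tool_rot: [-0.0, -0.346, 0.938, -0.0]
contact_force: [-1.3, -2.8, 0.2]
gripper_width: 0.0435
finger_force: 1.2
time_s: 20.48
ee_pos: [0.5178, -0.2846, 0.0715]
tool_rot: [-0.0, -0.313, 0.95, 0.0]
contact_force: [-3.8, -1.6, 1.1]
gripper_width: 0.0433
finger_force: 1.2
p [ 0.5178 -0.2846  0.0715] toolyaw 126.5 z [-0.  0. -1.] j [-0.23  0.47 -0.27 -0.   -0.83 -0.71] M [-0.49  0.65  0.03] w 0.04326994746143711
```

```bash
python3 -m pendant '[{"dx":0,"dy":0,"dz":0,"wx":0,"wy":0,"wz":-6,"grip":0.5},{"dx":0,"dy":0,"dz":0,"wx":0,"wy":0,"wz":-12,"grip":0.5},{"dx":0,"dy":0,"dz":-25,"wx":0,"wy":0,"wz":-12,"grip":0.5},{"dx":0,"dy":0,"dz":-55,"wx":0,"wy":0,"wz":-12,"grip":0.5},{"dx":0,"dy":0,"dz":-70,"wx":0,"wy":0,"wz":-12,"grip":0.5}]'; python3 -c "
from h import *
to([.42,-.22,.16])"
```

```text
time_s: 21.1
ee_pos: [0.5195, -0.2845, 0.1432]
tool_rot: [0.002, -0.411, 0.912, -0.001]
contact_force: [-0.9, 0.3, -0.6]
gripper_width: 0.0434
finger_force: 0.0
p [ 0.5195 -0.2845  0.1432] toolyaw 138.6 z [ 0.004 -0.001 -1.   ] j [-0.23  0.39 -0.19 -0.   -0.98 -0.49] M [0.01 0.02 0.01] w 0.0433789734030904
dxyz mm [ 17.5 117.2 -17.2]
```

```bash
python3 -m pendant '[{"dx":4,"dy":30,"dz":-20,"wx":0,"wy":0,"wz":0,"grip":0.5},{"dx":8,"dy":60,"dz":-40,"wx":0,"wy":0,"wz":0,"grip":0.5},{"dx":12,"dy":90,"dz":-60,"wx":0,"wy":0,"wz":0,"grip":0.5},{"dx":17,"dy":117,"dz":-80,"wx":0,"wy":0,"wz":0,"grip":0.5},{"dx":17,"dy":117,"dz":-80,"wx":0,"wy":0,"wz":0,"grip":0.5}]'; python3 -c "
from h import *
D=np.load('jig.npz');O=D['O'];R=D['R']
s=viewer.grab_frame('side');t=viewer.grab_frame('top')
P=cloud(t);h=cv2.cvtColor(t['frame'],cv2.COLOR_RGB2HSV);J=(P[...,:2]-O)@R*1000
m=(h[...,1]>110)&(P[...,2]>.03)&(P[...,2]<.06)&(abs(J[...,0]-40)<12)&(J[...,1]>15)&(J[...,1]<75)
print('stop end',np.sort(J[m][:,1])[-4:] if m.any() else None)
a=cv2.resize(s['frame'][180:280,280:380,::-1],(400,400),interpolation=2);b=cv2.resize(t['frame'][205:305,290:390,::-1],(400,400),interpolation=2)
cv2.imwrite('pics/a6.png',np.hstack([a,b]))"
```

```text
time_s: 21.72
ee_pos: [0.4189, -0.2193, 0.2231]
tool_rot: [0.002, -0.412, 0.911, -0.001]
contact_force: [0.9, -0.6, 0.0]
gripper_width: 0.0434
finger_force: 0.0
stop end [65.95291059 65.95996084 66.05418326 66.61321396]
```

View pics/a6.png

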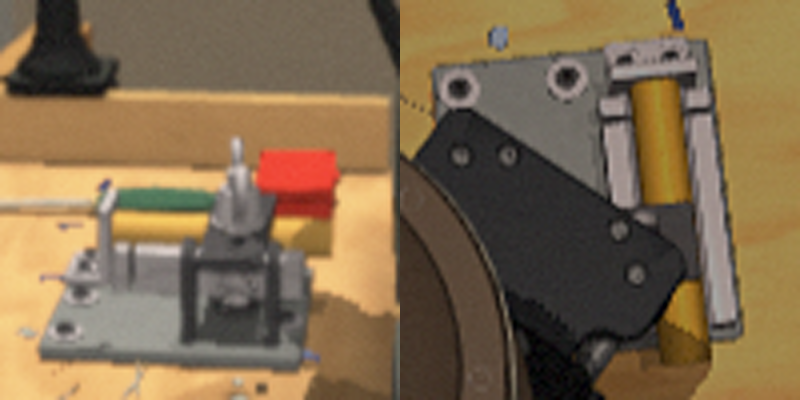

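The side view shows the wing edge-on at (237,185), as expected at about 98°. The tube meets the stop, the strap lies on it, and the hand is clear.

```bash
python3 -c "
from rig import job
print(job.hand_in())"
```

```text
the job is handed in; nothing more can be done
None
```

I handed the job in at about 22 s with the tube against the stop, the wing nut turned about 7.6 rad clockwise (at least 7.4 needed) and the hand clear; I judged it tight from the counted turn and gave no direct reading of strap force.

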